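# Clip a fired ceramic sample into its holder and hold the shade probe on its pencilled ring

### The arm

A 7-joint arm with a two-finger parallel gripper is mounted at the origin on a cart in front of the work surface, level with it; the furniture and walls round the work are solid. World frame = base frame: x ahead of the robot, y to its left, z up, the work surface at z = 0. Lengths are in mm, angles in rad, forces in N, time in s.
With the tool pointing down it reaches from about 400 to 875 mm from the base axis. Payload 19.3 kg.
Tool frame: the origin (TCP) lies at the very end of the fingers, on their centre line; the grasp point (between the pads) lies 19 mm behind it (grip_point_offset is the z of the grasp point in the tool frame, in mm); z points along the fingers, y is the line along which they close (so a half turn about z gives the same grasp; the last joint's range is limited). The gripper opens to 85 mm and grips with 20 to 120 N. Pads are 22 mm wide; open, the fingers measure 114 mm over their backs; the gripper's body (76 mm by 85 mm) begins 54 mm behind the grasp point. The pads swing forward as they close: fully open they stand 13 mm farther back than shut.
Start: joints at [1.085, 0.521, -0.036, 1.599, 0.021, 1.021, -0.113], TCP at [252.423, -571.749, 231.291] pointing down, gripper open.
Joint ranges: [-2.91, 2.91], [-0.3, 2.13], [-1.5, 1.42], [0.17, 2.43], [-1.26, 4.41], [0.16, 1.93], [-2.52, 2.52]. Speed limits (rad/s): [1.89, 1.89, 2.39, 2.39, 3.01, 3.01, 3.01].

### API

Orientations are given as a 3x3 rotation matrix whose columns are the frame's x, y, z axes.
In Python, from workcell import movep, movel, goto_joints, open_gripper, clamp, wait, inverse_kinematics, read_state, camera, PlanningError, finish_job, grip_point_offset gives the robot as it stands. Calls block until the motion is done:
- movep(position, orientation): joint-space move of the TCP to a pose.
- movel(position, frame=None, max_speed=150, guard=None): straight line of the TCP; frame=None keeps the orientation; max_speed is the mean speed in mm/s. With guard (N) it stops when the force on the tool has changed by that much, and returns True; else False.
- goto_joints(angles): joint-space move.
- open_gripper() and clamp(): open the fingers fully, or close them until they stop; the grip force is fixed at half the most.
- wait(seconds).
- inverse_kinematics(position, orientation): joint angles nearest the present ones, or None.
- read_state(): the state.
- camera(name): name is "scene" or "top" or "wrist"; returns a dict with "image" (384x512x3 uint8, blue, green, red), "range_z" (384x512 float32, mm along the optical axis (not along the pixel's ray), 0 where there is no reading), "fx", "fy", "cx", "cy" (pixels), "dist_coeffs" ([k1, k2, p1, p2, k3] as OpenCV has them; the pictures are not rectified), "cam_to_world" (4x4, takes a point from camera to world coordinates). Camera axes: x right, y up, looking along -z (the intrinsics and any distortion apply to the point x, -y, -z); pixel columns grow to the right and rows downward; lengths in mm; the calibration is good to about 2 mm. A picture is of the moment at which its call begins.
A pose or a line that the arm cannot do raises PlanningError and nothing moves.
- finish_job(): hands the job in; it is judged then, once.
The state is a dict: "time": time; "qpos": joint angles; "qvel": joint speeds; "joint_efforts": joint torques, N m; "eef_pos": TCP position; "tool_rot": TCP orientation; "ft_force": force on the tool from outside, world axes, zero at the start; "torque": the same for the moment, N m; "finger_gap": finger opening in mm; "gripper_force": force on a finger pad.
Only numpy, scipy, OpenCV 4.12 (cv2) and the standard library are available. Lean on these libraries where they do the work, as an engineer would, in place of code of your own. Each camera call takes 0.05 s, during which the arm holds its last target. There are 200 camera calls.

### The job

Take the shade reading of the rectangular ceramic sample: push its rod down past the sprung jaw into the forks of the sample holder so that it is fully home with its plate on the little stage, ring up, and let go of it. Then lift the shade probe out of its leaning cradle, hold it upright with its tip on the pencilled ring of that sample, and press gently until the sprung nose has gone in about half way. Finish while still holding the probe there, and leave the round sample where it lies.

Things in the scene. Friction and masses are not known exactly. Their poses are not given: they have to be found in the camera images.
- holder: Fixed sample holder. Base plate 190x86 mm; along its x two steel forks (12 mm thick, at x=-36 and +36 mm) and a stage 28x24 mm at x=+79. Fork floors and stage top: z=50 mm. Slots 11.5 mm wide, tall cheek to z=70 on the -y side, low one to z=57 on +y. Between the forks 60 mm along x are free for fingers down to z=35. Origin: on the worktop midway between the forks under the slot; z up.
- holder_seat (a point): Point 50 mm above the worktop, on the level of the fork floors, midway between the forks, in the middle of the slot; axes as holder. A sample is home when its origin lies here, its axes along the holder's (plate over the stage).
- jaw (a joint): Angle (rad) of the sprung jaw: two dark levers on one shaft at the holder's +y side, each with a 6 mm roller reaching over its fork's slot, centre z=62 mm. 0 = closed (sprung). A 10 mm rod pushed straight down between rollers and tall cheeks swings it to about 0.07 with 5 to 12 N; it springs back above the rod.
- square_sample: Loose sample: round steel rod 10 mm thick from x=-66 to +64 mm, knurled tail at -x; at +x a RECTANGULAR plate 34x28 mm, 10 mm thick, centred at x=79 mm, white ceramic on steel. Origin: on the underside below the rod's axis (axis at z=5 mm), midway between the parts the forks take; x to the plate, z out of the ceramic face. 80 g, centre of mass near x=17. Lies face up on the flat blue towel (4 mm).
- square_sample_spot (a point): Centre of the pencilled ring (11 mm across) on the rectangular plate's ceramic face: x = 81, y = 0, z = 10 mm in the sample's frame.
- round_sample: The other sample, the same rod but with a ROUND plate 32 mm across. Not to be used or disturbed. Same frame.
- cradle: Fixed cradle of the probe: white base 105x80 mm with a round socket, 33 mm outside, leaning 20 degrees from upright, its upper end towards the cradle's -x. Socket rim 72 mm above the worktop. Origin: on the worktop under the base.
- probe: Loose shade probe, white round pen-like body, about 150 g. Own z from nose to round top. Origin: on the axis at the shoulder resting on the cradle's rim. 26 mm thick from z=30 to 88 mm, top z=100; take it at about z=60. Below: stem 18 mm thick to z=-42 in the socket (1 mm play), then the nose. Starts in the cradle leaning 20 degrees; pull it out along its axis by 65 mm or more.
- probe_tip (a point): Centre of the flat end of the sprung nose, 58 mm below the probe's origin along its axis when the nose is out.
- nose (a joint): How far the sprung nose (11 mm thick) is pushed in (m): 0 = out, 0.010 = bottomed. Spring: 0.6 N at first, 2.1 N half way (0.005), 3.6 N at the bottom.
Things that resemble listed ones, but are neither listed nor needed, are in the scene too. Of the things that look like the cradle, take the one that is nearest to the robot's base at the start.

How it is judged (in metres and radians):
On the way, in this order (a step that is already met when the one before it is completed fails the run):
1. the rectangular sample's rod, held over the forks, swings the sprung jaw open (value of joint jaw above 0.03 rad and distance between square_sample and holder_seat below 0.03 m).
2. that sample lies fully home in the forks under the closed jaw and is let go (x of square_sample in the frame of holder_seat between -0.008 and 0.008 m and y of square_sample in the frame of holder_seat between -0.0025 and 0.0025 m and z of square_sample in the frame of holder_seat between -0.0025 and 0.0025 m and z of square_sample_spot in the frame of holder_seat between 0.0075 and 0.0125 m and angle between the x axis of square_sample and the x axis of holder, either way round below 0.06 rad and angle between square_sample's own z axis and vertical below 0.08 rad and value of joint jaw below 0.03 rad and contact force between the fingers and square_sample below 0.1 N), for 0.2 s.
3. the probe is lifted clear of its cradle (distance between probe and cradle above 0.13 m and contact force between the fingers and probe above 1 N and contact force between probe and cradle below 0.05 N), for 0.1 s.
At the end, for the whole second after the job is handed in: Rectangular sample home in the forks, jaw shut, untouched by fingers (8 mm along, 2.5 mm across and in height); probe held still in the gripper, upright to 0.09 rad, tip within 4 mm of the ring's centre, nose in 2 to 8 mm, 0.6 to 4 N; round sample within 15 mm of its place (all of step 2 and distance between probe_tip and square_sample_spot below 0.004 m and angle between probe's own z axis and vertical below 0.09 rad and value of joint nose between 0.002 and 0.008 m and contact force between probe and square_sample between 0.6 and 4 N and contact force between the fingers and probe above 1 N and contact force between probe and cradle below 0.05 N and contact force between probe and holder below 0.05 N and linear speed of probe below 0.01 m/s and distance of round_sample from where it was at the start of the episode below 0.015 m); the arm keeps its last pose, push and grip.
It fails at once if the probe is pressed hard on the sample (more than 12 N) (contact force between probe and square_sample above 12 N).
It fails at once if the round sample is moved more than 15 mm (distance of round_sample from where it was at the start of the episode above 0.015 m).
It also fails if it takes over 50 s, if anything falls off the work surface, if the arm or the gripper's body presses on something with over 40 N, if the wrist force passes 120 N, or if a joint passes its speed limit or range.

## Working session

There is one attempt and no reset: what is moved stays moved. The work goes in short steps, each a Python script; the robot and the scene stay as the last script left them, time stands still between calls to the robot, and variables do not carry over. Pictures are saved under pics/ and viewed, at most 12 in all, crops included, and the job is handed in when it is done.

```bash
mkdir -p pics; ls; cat > h.py <<'E'
import numpy as np, cv2
from workcell import *
def shot(n,save=None):
    c=camera(n)
    if save: cv2.imwrite('pics/'+save+'.png',c['image'])
    return c
def cloud(c):
    "world xyz (mm) for each pixel"
    h,w=c['range_z'].shape
    u,v=np.meshgrid(np.arange(w),np.arange(h))
    K=np.array([[c['fx'],0,c['cx']],[0,c['fy'],c['cy']],[0,0,1.]])
    p=cv2.undistortPoints(np.stack([u,v],-1).reshape(-1,1,2).astype(np.float64),K,np.array(c['dist_coeffs'],float)).reshape(h,w,2)
    z=c['range_z'].astype(float)
    P=np.stack([p[...,0]*z,-p[...,1]*z,-z,np.ones_like(z)],-1)@np.array(c['cam_to_world']).T
    P=P[...,:3]; P[z==0]=np.nan
    return P
E
python3 - <<'E'
from h import *
t=shot('top','top');s=shot('scene','scene')
np.savez('c0.npz',top=cloud(t),scene=cloud(s))
print(np.array(t['cam_to_world']).round(2),t['fx'],np.array(s['cam_to_world']).round(2),read_state()['time'],grip_point_offset)
E
```

```text
pics
[[ 1.00000e-02  9.80000e-01 -1.90000e-01  2.12100e+02]
 [-1.00000e+00  1.00000e-02 -1.00000e-02 -1.82820e+02]
 [-1.00000e-02  1.90000e-01  9.80000e-01  1.65018e+03]
 [ 0.00000e+00  0.00000e+00  0.00000e+00  1.00000e+00]] 376.8748143338709 [[-7.6000e-01  3.2000e-01 -5.6000e-01 -2.6507e+02]
 [-6.4000e-01 -4.1000e-01  6.5000e-01  6.9680e+02]
 [-2.0000e-02  8.6000e-01  5.2000e-01  7.7413e+02]
 [ 0.0000e+00  0.0000e+00  0.0000e+00  1.0000e+00]] 0.1 -18.700000000000003
```

View pics/top.png

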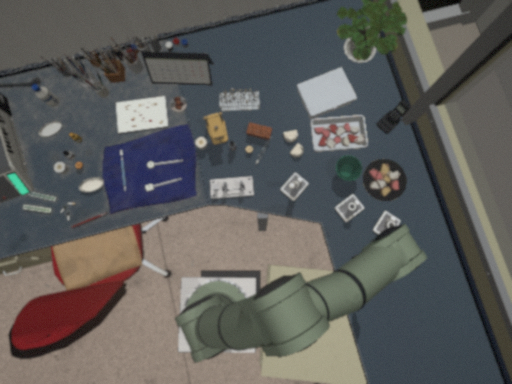

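View pics/scene.png

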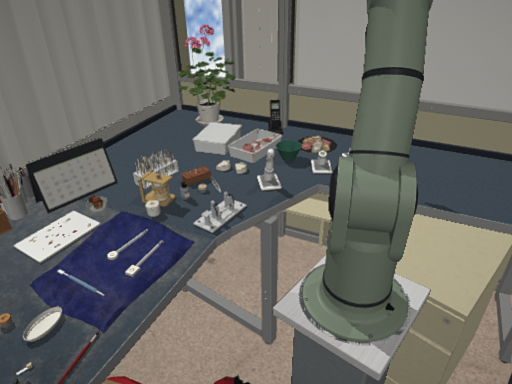

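The top view shows the two samples on the towel with plates at about (149,162) and (149,187), the holder at (232,187), and cradle-like things at (294,186), (349,207) and (387,222). In the scene view the rectangular plate is near (132,270) and a cradle with a probe is at (269,170).

```bash
python3 - <<'E'
from h import *
d=np.load('c0.npz');T=d['top'];S=d['scene']
for n,(u,v) in dict(roundpl=(149,163),roundtail=(181,160),rectpl=(149,187),recttail=(180,180),hold=(232,187),holdL=(214,188),holdR=(250,187),c1=(294,186),c2=(349,207),c3=(387,222)).items(): print(n,T[v,u].round(0),np.nanmax(T[v-6:v+7,u-6:u+7,2]).round(0))
for n,(u,v) in dict(roundpl=(112,254),rectpl=(132,270),c1=(269,155),c1b=(270,182),hold=(220,215)).items(): print(n,S[v,u].round(0))
q=read_state(); print(q['tool_rot'])
# tries for wrist view poses
R=np.array(q['tool_rot'])
c=camera('wrist'); print(np.array(c['cam_to_world']).round(2),q['eef_pos'],c['fx'])
big=cv2.resize(cv2.imread('pics/top.png')[90:240,90:300],None,fx=3.8,fy=3.8,interpolation=cv2.INTER_CUBIC)[:600,:800]
cv2.imwrite('pics/topc.png',big)
E
```

```text
roundpl [648. 322.  11.] 25.0
roundtail [662. 177.  16.] 28.0
rectpl [538. 315.  12.] 26.0
recttail [574. 181.  -3.] 20.0
hold [541. -54.   8.] 62.0
holdL [528.  21.  51.] 57.0
holdR [ 542. -134.    6.] 66.0
c1 [ 516. -316.  162.] 169.0
c2 [ 447. -556.   66.] 81.0
c3 [ 386. -716.   55.] 592.0
roundpl [643. 319.  16.]
rectpl [535. 321.  16.]
c1 [ 518. -291.  148.]
c1b [ 536. -320.   12.]
hold [517. -22.  27.]
[[ 9.14797323e-01  4.03912950e-01 -4.31608427e-04]
 [ 4.03913177e-01 -9.14796933e-01  8.46087001e-04]
 [-5.30885692e-05 -9.48330454e-04 -9.99999549e-01]]
[[ 4.0000e-01  8.8000e-01  2.4000e-01  3.1229e+02]
 [-9.1000e-01  3.9000e-01  1.0000e-01 -5.4426e+02]
 [-0.0000e+00 -2.6000e-01  9.7000e-01  3.7457e+02]
 [ 0.0000e+00  0.0000e+00  0.0000e+00  1.0000e+00]] [ 252.31749082 -571.49642243  230.82340463] 315.56136612652307
```

View pics/topc.png

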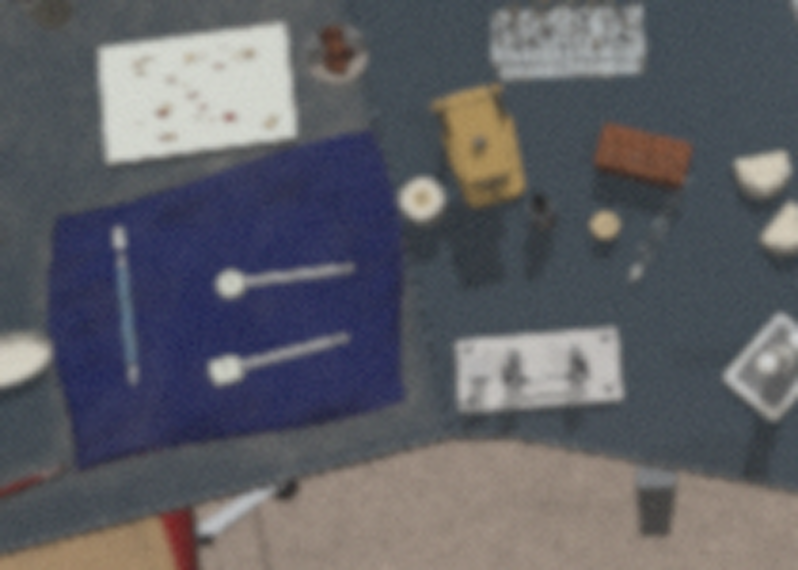

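The enlarged top view shows the rectangular sample lying with its plate towards world +y (crop (225,370)) and its rod end at (348,338). The holder's stage is also on the +y side, at crop (478,385), and the jaw is on the robot's side.

```bash
cat >> h.py <<'E'
def ortho(c,z,x0,x1,y0,y1,s=0.5):
    "orthophoto on plane z; rows = x descending, cols = y descending; s mm/px"
    X=np.arange(x1,x0,-s);Y=np.arange(y1,y0,-s)
    yy,xx=np.meshgrid(Y,X)
    P=np.stack([xx,yy,np.full_like(xx,z),np.ones_like(xx)],-1).reshape(-1,4)@np.linalg.inv(np.array(c['cam_to_world'])).T
    P=P[:,:3]*[1,-1,-1]
    K=np.array([[c['fx'],0,c['cx']],[0,c['fy'],c['cy']],[0,0,1.]])
    p,_=cv2.projectPoints(P,np.zeros(3),np.zeros(3),K,np.array(c['dist_coeffs'],float))
    m=p.reshape(xx.shape+(2,)).astype(np.float32)
    return cv2.remap(c['image'],m[...,0],m[...,1],cv2.INTER_LINEAR)
def Rdown(a):
    "tool down, tool x at world angle a"
    return np.array([[np.cos(a),np.sin(a),0],[np.sin(a),-np.cos(a),0],[0,0,-1.]])
def t(): return round(read_state()['time'],2)
E
python3 - <<'E'
from h import *
import pickle
for n,p in dict(samp=(555,235,160),hold=(530,-55,220),crad=(520,-300,250)).items():
  for a in (-100,-77,77,90,103): 
    q=inverse_kinematics(np.array(p,float),Rdown(np.deg2rad(a))); print(n,a,None if q is None else np.round(q,2))
# straight to first views
out={}
for n,p,a in [('crad',(500,-300,260),-90),('hold1',(540,-20,200),-90),('hold2',(540,-50,200),-90),('samp1',(550,275,150),-90),('samp2',(550,240,150),-90)]:
  try:
    movep(np.array(p,float),Rdown(np.deg2rad(a)))
    wait(0.1); out[n]=shot('wrist',n); print(n,t())
  except PlanningError as e: print(n,e)
pickle.dump(out,open('w.pkl','wb'))
ims=[cv2.resize(out[k]['image'],(400,300)) for k in out][:4]
if len(ims)==4: cv2.imwrite('pics/mix.png',np.vstack([np.hstack(ims[:2]),np.hstack(ims[2:])]))
E
```

```text
samp -100 [ 0.26  0.92 -1.28  1.69  0.92  1.27  1.74]
samp -77 [ 0.26  0.92 -1.28  1.69  0.92  1.27  2.14]
samp 77 [ 0.02  0.68 -0.79  1.7   0.56  1.   -1.19]
samp 90 [ 0.03  0.69 -0.81  1.7   0.57  1.01 -0.98]
samp 103 [ 0.04  0.69 -0.82  1.7   0.58  1.01 -0.75]
hold -100 [ 0.84  0.7  -1.27  1.82  0.72  1.19  2.3 ]
hold -77 [-0.6   0.52  0.84  1.88 -0.47  0.95 -2.46]
hold 77 [ 0.37  0.43 -0.51  1.84  0.25  0.94 -0.47]
hold 90 [ 0.41  0.43 -0.55  1.83  0.27  0.95 -0.26]
hold 103 [ 0.44  0.44 -0.59  1.83  0.3   0.96 -0.06]
crad -100 [-0.07  0.57  0.75  1.67 -0.43  1.07 -2.5 ]
crad -77 [ 0.21  0.48  0.3   1.66 -0.16  1.03 -2.35]
crad 77 [ 0.65  0.48 -0.32  1.64  0.17  1.06  0.05]
crad 90 [ 0.68  0.48 -0.37  1.63  0.19  1.06  0.26]
crad 103 [ 0.72  0.49 -0.43  1.63  0.22  1.07  0.46]
crad 2.44
hold1 3.96
hold2 4.36
samp1 8.24
samp2 8.66
```

View pics/mix.png

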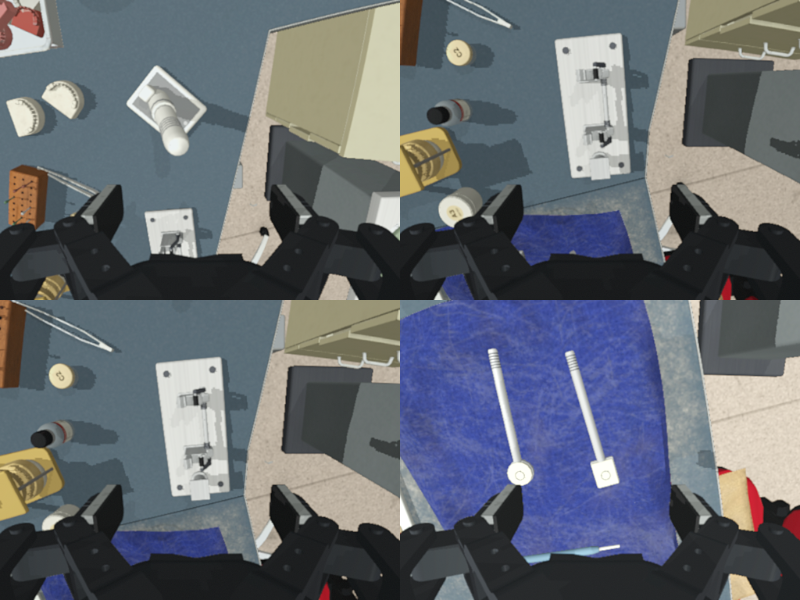

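Mixed wrist views: cradle and probe at (165,115) in the first tile, the holder at about (595,105) in the second tile and (195,430) in the third, and the rectangular sample on the right of the two in the last tile, plate at (605,472) and tail at (570,355).

```bash
python3 - <<'E'
from h import *
import pickle
o=pickle.load(open('w.pkl','rb'))
for k in ('samp1','samp2'):
    P=cloud(o[k]); 
    tw=P[(abs(P[...,0]-600)<15)&(abs(P[...,1]-250)<40)]; print(k,'towel z',np.nanmedian(tw[:,2]))
    im=o[k]['image'].astype(int)
    hsv=cv2.cvtColor(o[k]['image'],cv2.COLOR_BGR2HSV)
    with np.errstate(invalid='ignore'):
        m=(hsv[...,1]<90)&(hsv[...,2]>70)&(P[...,0]>515)&(P[...,0]<600)&(P[...,1]>150)&(P[...,1]<345)&(P[...,2]>2)
    n,l,st,ce=cv2.connectedComponentsWithStats(m.astype(np.uint8))
    i=1+np.argmax(st[1:,4]); Q=P[l==i]; print(st[i],'maxz pct',np.percentile(Q[:,2],[5,50,95]).round(1), 'x',Q[:,0].min().round(1),Q[:,0].max().round(1),'y',Q[:,1].min().round(1),Q[:,1].max().round(1))
    # ortho binary at plane z=9 (rod axis / silhouettes)
    A=ortho(o[k],10,515,600,150,345); h=cv2.cvtColor(A,cv2.COLOR_BGR2HSV); b=((h[...,1]<90)&(h[...,2]>70)).astype(np.uint8)
    n,l,st,ce=cv2.connectedComponentsWithStats(b); i=1+np.argmax(st[1:,4]); 
    ys,xs=np.nonzero(l==i); X=600-ys*.5; Y=345-xs*.5
    rod=[(y,X[Y==y].mean(),np.ptp(X[Y==y])) for y in np.unique(Y) if 185<y<285]
    rod=np.array(rod); f=np.polyfit(rod[:,0],rod[:,1],1); print('rod fit',f,'width',np.median(rod[:,2]),'res',np.std(rod[:,1]-np.polyval(f,rod[:,0])).round(2),'Y ends',Y.min(),Y.max())
    pl=Y>302; print('plate ctr',X[Y>300].mean(),Y[Y>300].mean())
    cv2.imwrite(f'pics/o_{k}.png',A)
P=cloud(o['hold2']); 
with np.errstate(invalid='ignore'):
    reg=(P[...,0]>485)&(P[...,0]<600)&(P[...,1]>-190)&(P[...,1]<70)
    for lo,hi in ((8,22),(44,54),(54,60),(60,66),(66,75)):
        Q=P[reg&(P[...,2]>lo)&(P[...,2]<hi)]; print(lo,hi,len(Q),np.median(Q,0).round(1) if len(Q) else '', Q.min(0).round(1),Q.max(0).round(1))
A=[ortho(o[k],z,480,600,-170,60,0.8) for k,z in (('hold1',50),('hold2',50),('hold2',70))]
B=np.vstack(A); B=cv2.resize(B,None,fx=1.3,fy=1.3); cv2.imwrite('pics/oh.png',B)
print(B.shape)
E
```

```text
samp1 towel z 214.4567646196773
[ 211   64   71  178 2961] maxz pct [ 5.  14.5 16.2] x 519.5 583.9 y 176.0 341.6
rod fit [-2.87517131e-01  6.30217280e+02] width 11.5 res 0.13 Y ends 176.5 339.5
plate ctr 538.6275776116021 318.71515975526853
samp2 towel z 215.22885615329326
[ 212  106   69  168 2735] maxz pct [ 5.  14.5 16.2] x 519.7 584.1 y 176.8 343.0
rod fit [-2.88174204e-01  6.30414405e+02] width 11.5 res 0.13 Y ends 177.0 340.5
plate ctr 538.5897549127843 318.91720026495915
8 22 11153 [545.6 -62.8  11.1] [ 490.7 -145.     8.1] [591.3  48.7  22. ]
44 54 1028 [537.3  10.1  51.1] [ 520.3 -107.4   44. ] [560.2  35.4  54. ]
54 60 149 [534.8 -29.3  57.6] [ 525.8 -106.7   54. ] [555.4 -12.5  60. ]
60 66 220 [537.9 -29.8  64.7] [ 527.9 -106.9   60.1] [558.3 -11.1  66. ]
66 75 379 [552.1 -88.3  68. ] [ 531.8 -105.3   66. ] [561.8 -12.1  72.8]
(585, 374, 3)
```

View pics/oh.png

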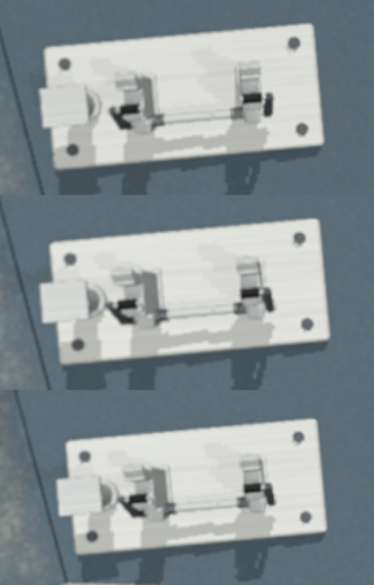

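The holder orthophotos show the white base tilted about 4 degrees, the stage at (65,105), and the forks at (140,100) and (250,95), with dark rollers on them.

```bash
python3 - <<'E'
from h import *
import pickle
o=pickle.load(open('w.pkl','rb'))
def fitrect(b,x1,y1,s):
    n,l,st,ce=cv2.connectedComponentsWithStats(b.astype(np.uint8)); i=1+np.argmax(st[1:,4])
    cs,_=cv2.findContours((l==i).astype(np.uint8),cv2.RETR_EXTERNAL,cv2.CHAIN_APPROX_NONE)
    r=cv2.minAreaRect(max(cs,key=len)); bx=cv2.boxPoints(r)
    return [ (x1-r[0][1]*s, y1-r[0][0]*s), (r[1][0]*s,r[1][1]*s), r[2], np.round(np.stack([x1-bx[:,1]*s,y1-bx[:,0]*s],1),1).tolist()]
for k in ('hold1','hold2'):
    P=cloud(o[k])
    A=ortho(o[k],10,470,620,-200,60,.5); g=cv2.cvtColor(A,cv2.COLOR_BGR2GRAY)
    hsv=cv2.cvtColor(A,cv2.COLOR_BGR2HSV)
    C=cv2.HoughCircles(cv2.GaussianBlur(g,(3,3),0),cv2.HOUGH_GRADIENT,1,40,param1=100,param2=11,minRadius=5,maxRadius=9)
    print(k,[(round(620-c[1]*.5,1),round(60-c[0]*.5,1),round(c[2]*.5,1)) for c in C[0][:10]])
    print(' base',fitrect((hsv[...,1]<45)&(hsv[...,2]>110),620,60,.5))
    with np.errstate(invalid='ignore'):
        Q=P[(abs(P[...,2]-50.5)<3)&(abs(P[...,1]-15)<30)&(abs(P[...,0]-535)<30)]
    Q=Q[Q[:,1]>4-20]
    r=cv2.minAreaRect(Q[Q[:,1]>2][:,:2].astype(np.float32)); print(' stage',len(Q),np.round(r[0],1),np.round(r[1],1),round(r[2],1),'z',np.median(Q[:,2]).round(1), 'baseZ',np.nanmedian(P[(abs(P[...,0]-545)<8)&(abs(P[...,1]+62)<15)][:,2]).round(1))
    with np.errstate(invalid='ignore'):
        for y0 in (-95,-20):
            Q=P[(P[...,2]>66)&(abs(P[...,1]-y0)<12)&(abs(P[...,0]-545)<30)]; print(' cheek',y0,Q.min(0).round(1),Q.max(0).round(1),Q.mean(0).round(1),len(Q))
A=[]
for k in('hold1','hold2'):
    A+= [np.hstack([ortho(o[k],50,505,580,-5,50,.25),ortho(o[k],70,505,580,-40,5,.25),ortho(o[k],70,505,580,-125,-80,.25)])]
B=np.vstack(A);print(B.shape); cv2.imwrite('pics/oh2.png',B)
E
```

```text
hold1 [(np.float32(563.8), np.float32(35.2), np.float32(4.1)), (np.float32(518.2), np.float32(-130.8), np.float32(4.2)), (np.float32(578.8), np.float32(-125.2), np.float32(4.2)), (np.float32(503.8), np.float32(29.2), np.float32(3.6)), (np.float32(530.2), np.float32(-106.8), np.float32(2.8))]
 base [(541.2625732421875, -45.34015655517578), (87.7891845703125, 197.35951232910156), 84.78311157226562, [[576.0, 56.900001525878906], [593.9000244140625, -139.60000610351562], [506.5, -147.60000610351562], [488.6000061035156, 48.900001525878906]]]
 stage 678 [535.2  20.3] [24.  28.7] 5.3 z 51.1 baseZ 11.2
 cheek -95 [ 537.5 -105.8   66. ] [561.3 -87.   72.3] [552.5 -93.4  68.3] 207
 cheek -20 [518.7 -32.   66. ] [571.3 -11.8 294.5] [539.9 -30.8 278.2] 6923
hold2 [(np.float32(563.8), np.float32(35.2), np.float32(4.1)), (np.float32(503.8), np.float32(29.8), np.float32(4.2)), (np.float32(578.2), np.float32(-124.8), np.float32(4.2)), (np.float32(518.2), np.float32(-130.8), np.float32(4.2)), (np.float32(530.8), np.float32(-104.8), np.float32(3.6))]
 base [(541.1475830078125, -43.42815399169922), (88.1470947265625, 201.41387939453125), 84.76252746582031, [[575.7999877929688, 60.900001525878906], [594.2000122070312, -139.6999969482422], [506.5, -147.6999969482422], [488.1000061035156, 52.79999923706055]]]
 stage 634 [535.3  20.1] [24.  28.7] 5.1 z 51.2 baseZ 285.9
 cheek -95 [ 538.4 -105.3   66.1] [561.8 -87.4  72.3] [552.7 -93.9  68.3] 200
 cheek -20 [531.8 -29.   66. ] [555.1 -12.1  72.8] [546.8 -22.2  68.3] 179
(600, 580, 3)
```

View pics/oh2.png

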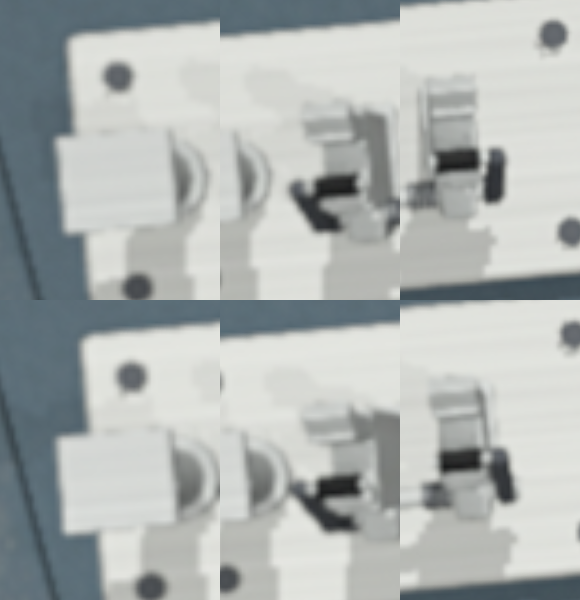

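```bash
python3 - <<'E'
from h import *
import pickle
R=Rdown(np.deg2rad(106.07)); p=np.array([560.6,242,0.])
movep(p+[0,0,90],R); print(t()); 
c0=shot('wrist')
movel(p+[0,0,6],guard=6); s=read_state(); print(t(),s['eef_pos'],s['ft_force'])
clamp(); s=read_state(); print(t(),s['finger_gap'],s['gripper_force'],s['eef_pos'],s['ft_force'])
movel(p+[0,0,110],max_speed=200)
Rh=Rdown(np.deg2rad(95.2)); h=np.array([542.4,-58.3,125])
movep(h,Rh); wait(.2); c=shot('wrist','held'); s=read_state(); print(t(),s['finger_gap'],s['eef_pos'],s['ft_force'],s['qpos'])
pickle.dump((c0,c,s),open('w2.pkl','wb'))
E
```

```text
10.97
11.73 [560.87667749 242.38282104   6.62608103] [-0.36657518 -0.25448329  0.67053719]
12.43 7.0147939022521095 58.774664998054504 [560.67996253 242.00720977   6.30837936] [-1.00145577 -1.2297566   4.16099865]
14.49 6.8438898786826154 [542.58876349 -57.27691075 124.93556016] [-0.03563062  0.53995445 -0.29069681] [ 0.50020824  0.62724496 -0.70507255  1.8775323   0.53801344  0.83563636
 -0.39153462]
```

View pics/held.png

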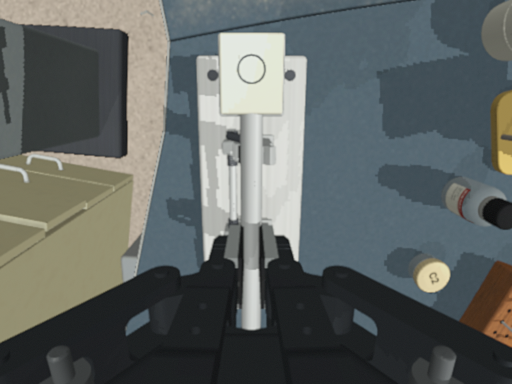

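The held view shows the sample in the grip, ring up at (251,69), plate spanning columns 219–284, rod along column 250, over the holder's base with screws at (213,75) and (290,75).

```bash
python3 - <<'E'
from h import *
import pickle
c0,c,s=pickle.load(open('w2.pkl','rb'))
P=cloud(c); e=np.array(s['eef_pos']);R=np.array(s['tool_rot'])
L=(P-e)@R  # tool coords
pl=L[42:105,226:278].reshape(-1,3); pl=pl[~np.isnan(pl[:,0])]
A=np.c_[pl[:,:2],np.ones(len(pl))]; f,_,_,_=np.linalg.lstsq(A,pl[:,2],rcond=None); print('plate plane (tool z = ax+by+c)',f.round(4), 'std',np.std(pl[:,2]-A@f).round(2),'meanz',pl[:,2].mean().round(2),'at x=79', (f@[79,0,1]).round(2))
rows=[130,150,170,190,205,300,315]
for r in rows:
    q=L[r,236:268]; m=q[:,2]<np.nanmin(q[:,2])+6; print(r,'rod z top',np.nanmin(q[:,2]).round(1),'x',np.median(q[m,0]).round(1),'y',q[m,1].min().round(1),q[m,1].max().round(1),'mid',q[m,1].mean().round(2))
print('ring', L[69,251].round(1),'plate y', L[69,221:283,1].min().round(1),L[69,221:283,1].max().round(1),'ends x',L[36,251].round(1),L[110,230].round(1))
# edges in image for precise y: on plane
print('R err deg',np.rad2deg(np.arctan2(R[1,0],R[0,0])).round(2),R[:,2].round(4))
# holder in this view: circles on z=10 plane
O=ortho(c,10,470,620,-80,70,.5);g=cv2.cvtColor(O,cv2.COLOR_BGR2GRAY)
C=cv2.HoughCircles(cv2.GaussianBlur(g,(3,3),0),cv2.HOUGH_GRADIENT,1,40,param1=100,param2=11,minRadius=6,maxRadius=9)
print([(620-k[1]*.5,70-k[0]*.5,k[2]*.5) for k in C[0][:5]])
# cross check c0 sample rod line at z=10
O=ortho(c0,9,515,600,200,350,.5);h=cv2.cvtColor(O,cv2.COLOR_BGR2HSV);b=((h[...,1]<90)&(h[...,2]>70)).astype(np.uint8)
ys,xs=np.nonzero(b);X=600-ys*.5;Y=350-xs*.5
for y in (260,270,280,290): k=X[(Y==y)&(abs(X-(630.3-.288*y))<9)]; print(y,k.mean(),np.ptp(k),'pred',630.3-.288*y)
E
```

```text
plate plane (tool z = ax+by+c) [ 1.500e-03  1.600e-03 -9.017e+00] std 0.67 meanz -8.9 at x=79 -8.9
130 rod z top -9.6 x 56.2 y -5.0 4.0 mid -0.5
150 rod z top -9.6 x 47.6 y -5.1 4.1 mid -0.5
170 rod z top -10.3 x 38.9 y -5.2 4.2 mid -0.5
190 rod z top -10.2 x 29.8 y -5.3 4.3 mid -0.5
205 rod z top -9.6 x 22.8 y -5.4 3.9 mid -0.73
300 rod z top -47.6 x 0.1 y -5.5 5.4 mid 0.9
315 rod z top -47.5 x -6.4 y -5.6 5.5 mid 1.7
ring [80.8 -0.3 -9.2] plate y -12.6 12.3 ends x [93.6 -0.3 -8.3] [64.5 -9.1 -7.9]
R err deg 95.29 [ 0.e+00  3.e-04 -1.e+00]
[(np.float32(503.75), np.float32(29.25), np.float32(4.2)), (np.float32(564.25), np.float32(34.75), np.float32(4.2)), (np.float32(514.25), np.float32(1.25), np.float32(3.55))]
260 555.25 11.5 pred 555.42
270 552.5 11.0 pred 552.54
280 549.5 11.0 pred 549.66
290 546.5 11.0 pred 546.78
```

```bash
python3 - <<'E'
from h import *
Rh=Rdown(np.deg2rad(95.2)); g=np.array([543.0,-58.3,80.])
movel(g,frame=Rh); wait(.15); s=read_state(); e=np.array(s['eef_pos'])-g; print(t(),e,s['ft_force'])
f0=np.array(s['ft_force']); e[2]=0; cor=-e
for z in (72,68,65,62,59,57,55,53.5,52.2):
    hit=movel(g*[1,1,0]+[0,0,z]+cor,frame=Rh,max_speed=30,guard=30); s=read_state()
    print(z,hit,np.round(s['eef_pos'],2),np.round(np.array(s['ft_force'])-f0,1),t())
    if hit: break
E
```

```text
15.09 [0.54717386 0.06773931 0.95059377] [ 0.39915817 -0.74168332 -0.21412348]
72 False [542.35 -58.35  71.87] [-0.2  0.7 -0.8] 15.51
68 False [542.36 -58.32  67.81] [-0.7  0.3 -0.7] 15.79
65 False [542.76 -58.26  65.01] [ 1.1  0.3 -0.7] 16.04
62 False [542.52 -58.32  61.87] [ 1.8  1.1 -0.4] 16.29
59 False [542.26 -58.36  58.74] [ 1.7  0.6 -1.6] 16.54
57 False [542.21 -58.38  56.81] [ 2.4  1.  -2.9] 16.79
55 False [542.21 -58.39  54.78] [ 1.3  0.1 -2.3] 17.04
53.5 False [542.34 -58.39  53.39] [ 1.3  0.1 -2.2] 17.29
52.2 False [542.32 -58.36  52.18] [-0.3  1.6 -0.4] 17.54
```

```bash
python3 - <<'E'
from h import *
import pickle
s=read_state();f0=np.array(s['ft_force']);p=np.array(s['eef_pos'])
c=shot('wrist','ins')
for z in (51.5,50.8,50.1):
    hit=movel([542.45,-58.35,z],max_speed=20,guard=8); s=read_state(); print(z,hit,np.round(s['eef_pos'],2),np.round(np.array(s['ft_force'])-f0,1),t())
    if hit or s['ft_force'][2]-f0[2]>4: break
c=shot('wrist','ins2'); P=cloud(c); e=np.array(s['eef_pos'])
L=(P-e)@np.array(s['tool_rot']); pl=P[42:105,230:274].reshape(-1,3); print(np.nanmedian(pl,0),np.nanmedian(L[42:105,230:274].reshape(-1,3),0))
cv2.imwrite('pics/insc.png',cv2.resize(c['image'][20:260,150:360],None,fx=2.4,fy=2.4))
E
```

```text
51.5 False [542.37 -58.39  51.94] [-4.5  0.7 11.2] 17.84
[535.05385906  20.25354015  61.22432991] [78.98483617 -0.3407271  -9.32006679]
```

View pics/insc.png

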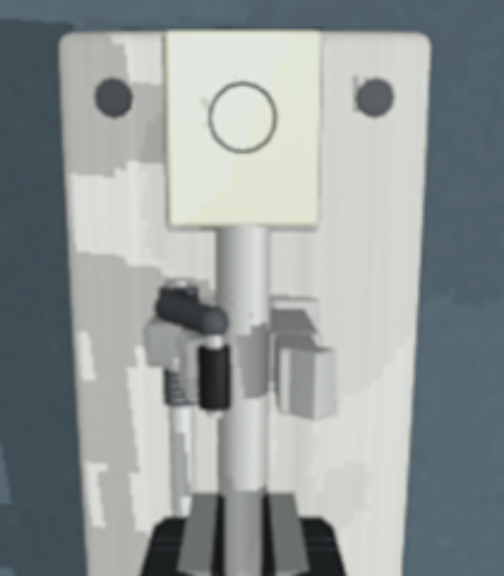

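The crop shows the sample seated: plate over the stage, ring at (243,117), rod in the fork and the roller at (214,375) back over it. Contact with the fork floors is confirmed by 11 N. I release it and fit the probe axis.

```bash
python3 - <<'E'
from h import *
import pickle
from scipy.optimize import least_squares
open_gripper(); s=read_state(); print(t(),s['eef_pos'],s['finger_gap'])
movel([542.4,-58.35,150],max_speed=200); print(t())
c=shot('wrist','rel'); P=cloud(c);e=np.array(read_state()['eef_pos']);
with np.errstate(invalid='ignore'): Q=P[(abs(P[...,0]-535)<11)&(abs(P[...,1]-20)<11)]
print('plate',np.median(Q,0)); np.save('relp.npy',Q); pickle.dump(c,open('rel.pkl','wb'))
o=pickle.load(open('w.pkl','rb'))['crad']
P=cloud(o)
with np.errstate(invalid='ignore'): m=(P[...,2]>50)&(P[...,2]<200)&(np.hypot(P[...,0]-515,P[...,1]+305)<70)
Q=P[m]; print(len(Q),Q.min(0),Q.max(0)); 
for lo in range(60,190,12):
    q=Q[(Q[:,2]>lo)&(Q[:,2]<lo+12)]
    if len(q): print(lo,len(q),q.mean(0).round(1),np.ptp(q,axis=0).round(1))
# body: cylinder r=13
body=Q[(Q[:,2]>100)&(Q[:,2]<150)]
def res(p):
    d=np.array([p[2],p[3],1]);d/=np.linalg.norm(d); v=body-[p[0],p[1],125]; r=np.linalg.norm(v-np.outer(v@d,d),axis=1); return r-13
f=least_squares(res,[516,-305,-.1,.3],loss='soft_l1'); p=f.x; d=np.array([p[2],p[3],1]);d/=np.linalg.norm(d)
print(p,d,'tilt',np.rad2deg(np.arccos(d[2])),'rms',np.std(res(p)))
v=Q-[p[0],p[1],125]; al=v@d; r=np.linalg.norm(v-np.outer(al,d),axis=1); k=r<14; print('top along',al[k].max())
for a in range(-70,55,6):
    kk=(al>a)&(al<a+6)&(r<25); print(a,kk.sum(),np.percentile(r[kk],90).round(1) if kk.any() else '',end=' | ')
E
```

```text
18.62 [542.4384027  -58.34659463  51.47974757] 85.32128343928194
19.27
plate [534.99161007  20.15147667  61.19345711]
2155 [ 507.04755279 -345.23013796   50.06744002] [ 564.52699254 -292.41467849  168.97120207]
60 131 [ 546.  -335.9   67.6] [34.4 19.9 11.9]
72 193 [ 546.5 -332.6   76.9] [28.7 25.  11.8]
84 130 [ 541.4 -329.6   90. ] [27.2 17.9 11.9]
96 147 [ 538.  -326.8  101.6] [26.2 19.8 11.8]
108 120 [ 534.2 -324.3  114.1] [26.2 15.2 11.9]
120 156 [ 531.7 -321.3  125.9] [26.9 16.2 12. ]
132 179 [ 528.5 -318.3  137.8] [26.7 17.1 11.9]
144 224 [ 524.7 -314.9  149.9] [28.9 20.  11.9]
156 752 [ 519.1 -306.   163.8] [25.2 24.5 12. ]
168 38 [ 520.2 -304.3  168.3] [10.   8.9  1. ]
[ 5.27879008e+02 -3.11147632e+02 -2.66800911e-01  2.37192307e-01] [-0.25126965  0.22338465  0.94178706] tilt 19.64613154276694 rms 0.33748425668407483
top along 45.601215848559164
-70 48 16.8 | -64 72 16.5 | -58 151 15.7 | -52 53 14.0 | -46 53 13.9 | -40 67 14.1 | -34 72 13.5 | -28 59 13.3 | -22 54 13.3 | -16 59 13.4 | -10 72 13.5 | -4 74 13.4 | 2 83 13.4 | 8 83 13.5 | 14 99 13.4 | 20 102 13.2 | 26 101 13.1 | 32 180 12.8 | 38 478 10.9 | 44 94 5.2 | 50 0  |
```

```bash
cat >> h.py <<'E'
d=np.array([-.2535,.2270,.9403]); d/=np.linalg.norm(d)
po=np.array([541.6,-323.2,72.7])
def Rax(d,a):
    "tool z=-d, tool x near world angle a"
    z=-d; x=np.array([np.cos(a),np.sin(a),0]); x=x-(x@z)*z; x/=np.linalg.norm(x)
    return np.column_stack([x,np.cross(z,x),z])
E
python3 - <<'E'
from h import *
spot=np.array([535,22.2,60])
for a in range(-180,180,30):
    R=Rax(d,np.deg2rad(a)); out=[]
    for p,r in ((po+41*d,R),(po+160*d,R),(spot+[0,0,130],Rdown(np.deg2rad(a))),(spot+[0,0,94],Rdown(np.deg2rad(a)))):
        q=inverse_kinematics(p,r); out.append(None if q is None else np.round(q,2).tolist())
    print(a,out)
E
```

```text
-180 [[0.97, 0.67, -0.81, 1.99, 1.19, 0.65, 0.96], [1.12, 0.47, -1.01, 1.99, 0.88, 0.75, 1.2], [0.62, 0.67, -1.13, 1.84, 0.69, 1.08, 0.8], [0.59, 0.71, -1.09, 1.87, 0.74, 1.03, 0.76]]
-150 [[1.03, 0.72, -0.92, 1.99, 1.24, 0.72, 1.45], [1.19, 0.52, -1.12, 1.99, 0.95, 0.81, 1.66], [0.67, 0.73, -1.24, 1.84, 0.77, 1.15, 1.26], [0.64, 0.78, -1.2, 1.87, 0.82, 1.1, 1.21]]
-120 [[1.08, 0.76, -1.0, 1.98, 1.29, 0.78, 1.92], [1.24, 0.57, -1.22, 1.99, 1.02, 0.88, 2.11], [0.71, 0.81, -1.34, 1.84, 0.84, 1.22, 1.72], [0.69, 0.85, -1.3, 1.87, 0.9, 1.17, 1.68]]
-90 [[1.13, 0.8, -1.09, 1.98, 1.33, 0.85, 2.41], [1.33, 0.73, -1.44, 1.98, 1.16, 1.07, 2.52], [0.74, 0.87, -1.43, 1.84, 0.91, 1.3, 2.19], [0.72, 0.92, -1.39, 1.87, 0.96, 1.25, 2.15]]
-60 [[0.22, 0.56, 0.2, 2.03, 0.04, 0.24, -2.3], [0.26, 0.31, 0.1, 2.03, 0.21, 0.48, -2.45], [-0.83, 0.66, 1.02, 1.91, -0.69, 0.97, -2.1], [-0.81, 0.74, 1.01, 1.94, -0.79, 0.93, -2.01]]
-30 [[0.32, 0.55, 0.07, 2.02, 0.33, 0.26, -2.01], [0.42, 0.31, -0.09, 2.02, 0.34, 0.51, -2.02], [0.02, 0.44, -0.22, 1.87, 0.13, 0.85, -2.36], [-0.0, 0.49, -0.2, 1.9, 0.13, 0.77, -2.
[... 407 characters left out ...]
0.82, 0.37, -0.9], [0.77, 0.35, -0.53, 2.01, 0.6, 0.59, -0.7], [0.3, 0.49, -0.62, 1.86, 0.35, 0.91, -1.0], [0.28, 0.54, -0.59, 1.89, 0.4, 0.83, -1.04]]
90 [[0.69, 0.57, -0.42, 2.0, 0.94, 0.43, -0.49], [0.85, 0.37, -0.63, 2.0, 0.66, 0.61, -0.25], [0.39, 0.52, -0.75, 1.85, 0.44, 0.94, -0.55], [0.37, 0.57, -0.72, 1.88, 0.48, 0.87, -0.59]]
120 [[0.79, 0.6, -0.56, 2.0, 1.04, 0.5, -0.03], [0.94, 0.39, -0.75, 2.0, 0.73, 0.65, 0.23], [0.48, 0.56, -0.88, 1.85, 0.52, 0.98, -0.1], [0.45, 0.61, -0.84, 1.88, 0.57, 0.91, -0.14]]
150 [[0.89, 0.64, -0.7, 1.99, 1.13, 0.58, 0.46], [1.04, 0.43, -0.88, 2.0, 0.81, 0.7, 0.72], [0.56, 0.61, -1.01, 1.84, 0.6, 1.03, 0.35], [0.53, 0.66, -0.97, 1.88, 0.66, 0.97, 0.3]]
```

```bash
python3 - <<'E'
from h import *
from scipy.optimize import least_squares
R=Rax(d,np.pi/2)
movep(po+190*d,R); wait(.15); c=shot('wrist','appr'); s=read_state(); print(t(),s['eef_pos'])
P=cloud(c)
with np.errstate(invalid='ignore'): m=(P[...,2]>50)&(P[...,2]<175)&(np.hypot(P[...,0]-525,P[...,1]+312)<70)
Q=P[m]; v=Q-po; al=v@d; r=np.linalg.norm(v-np.outer(al,d),axis=1)
body=Q[(al>35)&(al<85)&(r<22)]
def ax(p): k=np.array([p[2],p[3],1]); return k/np.linalg.norm(k)
def res(p):
    k=ax(p); v=body-[p[0],p[1],125]; return np.linalg.norm(v-np.outer(v@k,k),axis=1)-13
p=least_squares(res,[527.5,-310.6,-.27,.24],loss='soft_l1').x; k=ax(p); print(len(body),p,k,np.std(res(p)))
print('expected xy at z125',po+d*(125-72.7)/d[2],'top along',al[r<13].max(),(np.sort(al[r<13])[-20]))
cv2.imwrite('pics/apprs.png',cv2.resize(c['image'],(400,300)))
E
```

```text
20.48 [ 494.02897171 -278.92487632  250.69905277]
307 [ 5.27300210e+02 -3.10726737e+02 -2.85772726e-01  2.37279169e-01] [-0.2678896   0.22243068  0.93742187] 0.2961640703145799
expected xy at z125 [ 527.50019143 -310.57413591  125.        ] top along 101.62767916676086 100.38314407596559
```

View pics/apprs.png

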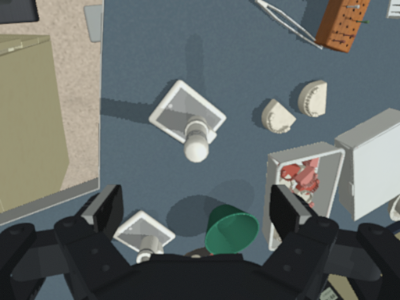

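The approach view shows the probe body at (197,140) in its cradle, matching the fit within 0.5 mm, and nothing near the finger paths.

```bash
python3 - <<'E'
from h import *
R=Rax(d,np.pi/2); po2=po+[-.1,0,0]
f0=np.array(read_state()['ft_force'])
print(movel(po2+42*d,frame=R,max_speed=150,guard=12)); s=read_state(); print(t(),s['eef_pos']-(po2+42*d),np.array(s['ft_force'])-f0)
clamp(); s=read_state(); print(t(),s['finger_gap'],s['gripper_force'],np.array(s['ft_force'])-f0,s['eef_pos'])
print(movel(po2+150*d,frame=R,max_speed=130,guard=40)); s=read_state(); print(t(),s['finger_gap'],np.array(s['ft_force'])-f0)
spot=np.array([535,22.2,60])
movep(spot+[0,0,95+35],Rdown(np.pi/2)); wait(.3); s=read_state(); print(t(),s['eef_pos'],s['finger_gap'],s['ft_force'],s['tool_rot'][:,2])
c=shot('wrist','over'); import pickle; pickle.dump((c,s),open('over.pkl','wb'))
E
```

```text
False
21.62 [0.21551647 0.04490431 0.6968141 ] [ 0.07343168 -1.29840014 -0.94592601]
22.2 24.611690211298672 58.25029760599136 [-2.59831374  1.4234857   5.50839824] [ 530.93785399 -313.69904822  112.54455309]
False
23.18 24.43401343970703 [ 0.39144179 -1.52847994 -2.7006347 ]
24.67 [535.06590814  21.49086937 190.10135174] 24.694463332066864 [-0.29582962  0.97354359 -1.02859689] [ 3.10604758e-04 -2.97148749e-04 -9.99999908e-01]
```

View pics/over.png

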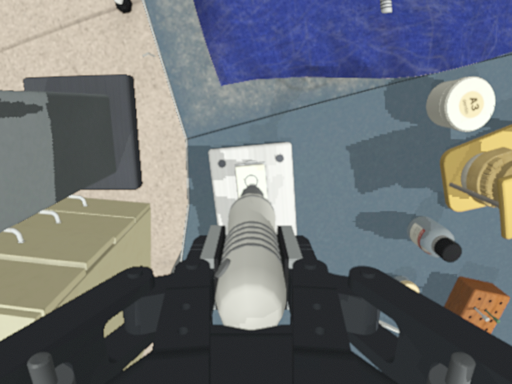

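The probe is held above the sample: the nose is at about (253,192), the ring at (251,181), and the body runs down to (250,300).

```bash
python3 - <<'E'
from h import *
import pickle
from scipy.optimize import least_squares
c,s=pickle.load(open('over.pkl','rb')); P=cloud(c); e=np.array(s['eef_pos']);R=np.array(s['tool_rot'])
L=(P-e)@R
with np.errstate(invalid='ignore'): m=(np.hypot(L[...,0],L[...,1])<22)&(L[...,2]<108)
Q=L[m]
for z in range(-60,108,8):
    q=Q[(Q[:,2]>z)&(Q[:,2]<z+8)]
    if len(q): print(z,len(q),'y mid',((q[:,1].min()+q[:,1].max())/2).round(2),'w',np.ptp(q[:,1]).round(1),'x max',np.percentile(q[:,0],95).round(1))
b=Q[(Q[:,2]>-14)&(Q[:,2]<8)&(abs(Q[:,1])<14)]; st=Q[(Q[:,2]>48)&(Q[:,2]<80)]
# common axis: stem r 9 where z in 45..80 ; fit axis x=a+b z , y=c+d z with body r 13 and stem r 9
def res(p,q,r):
    k=np.array([p[1],p[3],1]);k/=np.linalg.norm(k); v=q-[p[0],p[2],0]; return np.linalg.norm(v-np.outer(v@k,k),axis=1)-r
f=least_squares(lambda p:np.r_[res(p,b,13),res(p,st,9)],[0,0,0,0],loss='soft_l1'); print(len(b),len(st),f.x.round(4),'rms',np.std(f.fun))
fb=least_squares(lambda p:res(p,b,13),[0,0,0,0],loss='soft_l1'); print('body only',fb.x.round(4))
# plate & tip
with np.errstate(invalid='ignore'):
    q=P[(abs(P[...,0]-535)<12)&(abs(P[...,1]-24)<12)&(abs(P[...,2]-61)<3)]; print('plate z',np.median(q[:,2]))
    n=L[185:205,240:266]; print(L[184:206:2,253].round(1).tolist())
g=ortho(c,60,515,555,0,45,.25); cv2.imwrite('pics/ring.png',g)
cc=cv2.HoughCircles(cv2.cvtColor(g,cv2.COLOR_BGR2GRAY),cv2.HOUGH_GRADIENT,1,30,param1=60,param2=8,minRadius=18,maxRadius=26); print([(555-k[1]*.25,45-k[0]*.25,k[2]*.25) for k in cc[0][:3]] if cc is not None else None)
E
```

```text
-60 2855 y mid -0.11 w 36.1 x max 12.8
-52 1717 y mid 0.06 w 36.1 x max 12.9
-44 1470 y mid -0.11 w 36.9 x max 12.7
-36 932 y mid 0.98 w 39.3 x max 12.9
-28 718 y mid 1.0 w 39.1 x max 13.0
-20 647 y mid 1.05 w 39.0 x max 13.0
-12 563 y mid 1.0 w 38.9 x max 13.1
-4 232 y mid -0.68 w 24.8 x max 13.0
4 233 y mid -0.13 w 24.1 x max 13.0
12 266 y mid -0.8 w 26.0 x max 13.3
20 250 y mid -0.74 w 27.1 x max 13.8
28 225 y mid -0.61 w 27.7 x max 14.4
36 66 y mid -0.64 w 27.4 x max 14.3
52 4 y mid 0.85 w 1.3 x max 9.6
60 55 y mid 0.22 w 15.3 x max 9.4
68 69 y mid -0.21 w 16.5 x max 9.4
76 26 y mid 0.6 w 13.8 x max 9.3
84 1 y mid -2.74 w 0.0 x max 7.9
92 15 y mid -0.11 w 8.6 x max 6.1
100 1 y mid 2.68 w 0.0 x max 4.8
929 147 [ 0.114   0.0009 -0.4513  0.0029] rms 1.1963795252575367
body only [-0.0027 -0.0243 -0.478  -0.0027]
plate z 61.1111196196112
[[6.0, 1.1, 95.6], [9.2, 1.0, 77.0], [9.4, 0.9, 70.6], [9.5, 0.9, 65.0], [9.6, 0.9, 59.6], [14.2, 0.7, 38.8], [14.4, 0.7, 33.9], [14.3, 0.7, 30.1], [13.9, 0.7, 27.3], [14.0, 0.7, 23.5], [13.4, 0.7, 21.4]]
[(np.float32(534.375), np.float32(21.875), np.float32(6.075)), (np.float32(535.625), np.float32(12.125), np.float32(6.35)), (np.float32(526.875), np.float32(29.625), np.float32(6.35))]
```

```bash
python3 - <<'E'
from h import *
Rv=Rdown(np.pi/2)
def avg(n=8):
    F=[];E=[]
    for _ in range(n):
        wait(.04); s=read_state(); F.append(s['ft_force']);E.append(s['eef_pos'])
    return np.mean(F,0),np.mean(E,0),np.std(F,0)[2]
movel([534.95,22.0,168],frame=Rv,max_speed=80); wait(.4)
f0,e0,sd=avg(15); print(t(),f0.round(2),e0.round(2),sd.round(2))
for z in np.arange(163,151,-1.):
    hit=movel([534.95,22.0,z],frame=Rv,max_speed=25,guard=6); f,e,sd=avg(); df=f[2]-f0[2]; print(z,hit,e.round(2),df.round(2),sd.round(2),t())
    if hit or df>1.7: break
E
```

```text
26.17 [ 0.03 -0.03 -1.43] [534.97  21.99 168.03] 0.54
163.0 False [534.98  22.02 163.02] 0.12 0.5 26.85
162.0 False [534.95  22.   162.  ] 0.24 0.46 27.43
161.0 False [535.    22.01 161.04] 0.9 0.43 28.02
160.0 False [534.97  22.01 160.02] 1.44 0.33 28.6
159.0 False [534.97  22.02 159.02] 1.63 0.48 29.18
158.0 False [534.97  22.   158.01] 1.67 0.52 29.77
157.0 False [534.96  22.01 157.01] 2.2 0.42 30.35
```

```bash
python3 - <<'E'
from h import *
F=[];
for _ in range(40):
    wait(.04); F.append(read_state()['ft_force'])
F=np.array(F); print('dF',(F.mean(0)-[.03,-.03,-1.43]).round(2),F.std(0).round(2),t())
c=shot('wrist','end'); s=read_state(); print(s['finger_gap'],s['gripper_force'],s['qvel'].round(4) if hasattr(s['qvel'],'round') else s['qvel'])
P=cloud(c)
with np.errstate(invalid='ignore'):
    q=P[(abs(P[...,0]-535)<12)&(abs(P[...,1]-26)<9)&(abs(P[...,2]-61)<3)]; print('plate',np.median(q,0),len(q))
    st=P[(np.hypot(P[...,0]-535,P[...,1]-22)<12)&(P[...,2]>64)&(P[...,2]<130)]; z=np.sort(st[:,2]); print(np.histogram(z,bins=np.arange(64,132,4)))
i=c['image']; K=np.linalg.inv(np.array(c['cam_to_world']))@[535,22,62,1]; u=int(c['cx']+c['fx']*K[0]/-K[2]);v=int(c['cy']-c['fy']*K[1]/-K[2]); print(u,v)
cv2.imwrite('pics/endc.png',cv2.resize(i[max(v-50,0):v+70,u-60:u+60],None,fx=4.5,fy=4.5,interpolation=cv2.INTER_CUBIC))
E
```

```text
dF [0.72 0.15 2.17] [0.41 0.43 0.51] 32.02
24.699131918032485 59.1072741150856 [ 0.0015 -0.0027 -0.001   0.0006  0.0003  0.0009  0.0015]
plate [535.25875758  29.32947881  61.02379938] 415
(array([ 0,  0,  5, 13, 36, 32, 36, 26,  7,  0,  0,  0,  0,  0,  0,  0]), array([ 64,  68,  72,  76,  80,  84,  88,  92,  96, 100, 104, 108, 112,
       116, 120, 124, 128]))
251 191
```

View pics/endc.png

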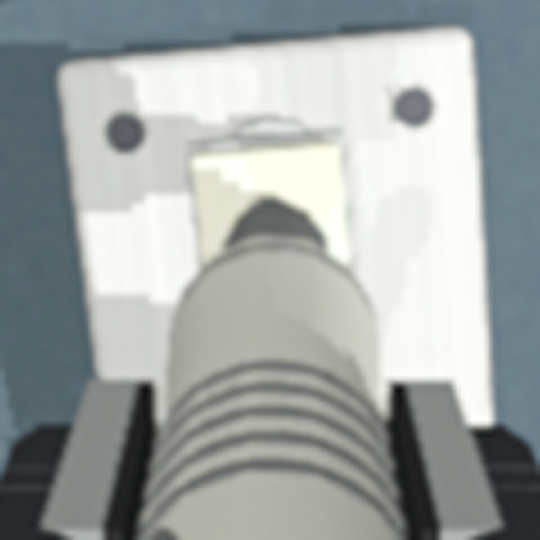

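The tip sits centred on the plate at (272,210) and covers the ring. The force is 2.17 N, which means the nose is about half way in.

```bash
python3 -c "
from workcell import *
print(finish_job())"
```

```text
the job is handed in; nothing more can be done
None
```

I handed the job in at about 32 s with the rectangular sample seated in the forks under the closed jaw and released. The probe was held upright with its tip on the ring at about 2.2 N, so the nose was about half way in. The arm stayed clear of the round sample, though I did not re-measure its position at the end, and the judge returned no verdict.

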